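# Lay the beacon in its stowing cradle and swing the keeper over

### The arm

A 7-joint arm with a two-finger parallel gripper is mounted at the origin on the work surface. World frame = base frame: x ahead of the robot, y to its left, z up, the work surface at z = 0. Lengths are in m, angles in rad, forces in N, time in s.
With the tool pointing down it reaches from about 0.425 to 0.875 m from the base axis. Payload 4.7 kg.
Tool frame: the origin (TCP) lies at the very end of the fingers, on their centre line; the grasp point (between the pads) lies 19 mm behind it; z points along the fingers, y is the direction in which the jaws open and shut (so a half turn about z gives the same grasp; the last joint's range is limited). The gripper opens to 87 mm and grips with 3 to 60 N. Pads are 19 mm wide; open, the fingers measure 117 mm over their backs; the gripper's body (75 mm by 190 mm) begins 51 mm behind the grasp point.
Start: joints at [1.229, 0.321, -0.07, 1.45, 0.023, 1.371, -0.057], TCP at [0.226, -0.609, 0.199] pointing down, gripper open.
Joint ranges: [-2.86, 2.86], [-0.3, 2.09], [-1.38, 1.24], [0.06, 2.45], [-1.56, 4.7], [0.09, 2.05], [-2.69, 2.69]. Speed limits (rad/s): [2.57, 2.57, 3.14, 3.14, 3.14, 3.14, 3.14].

### API

Orientations are given as a rotation vector (axis times angle).
In Python, from bench import ctrl, get_image, camera_info gives the robot as it stands.
- The arm moves only by the tool carry_out, never from a script. Its argument "commands" is a list of rows, each an object of numbers: "tx", "ty", "tz": the shift along the tool's x, y, z in m; "rx", "ry", "rz": the turn, a rotation vector about the tool's x, y, z in rad; "jaw": the opening, from 0 (shut) to 1 (fully open). In form: [{"tx": .., "ty": .., "tz": .., "rx": .., "ry": .., "rz": .., "jaw": ..}, ...]. A call has 1 to 12 rows; each row is the pose to reach, as a shift and turn from the pose commanded when the call began, along the tool's axes at that moment; what a row does not reach only later rows make up. A row lasts 1/8 s, in which the tool goes at most 62.5 mm and 10.7 degrees, less where a joint would pass 70% of its speed; a pose out of reach is approached as far as the arm can. A call with a gripper value outside its range is refused whole. The fingers move at their own pace and stop on an object; "grip_force" is the grip in N (left out, the last holds). Time passes only in rows, so rows that repeat a pose let the fingers close. It gives the time, the measured TCP pose, the force and the opening at its end, in the units of the state.
- ctrl.get_state(): the state, without advancing time (a new reading comes with each control period).
- get_image(name): name is "scene" or "top"; returns the picture (420x560x3 uint8, red, green, blue); there is no depth.
- camera_info(name): a dict with "intrinsics" (3x3 intrinsics, pixels), "k1" (the pictures are not rectified: a ray, as slopes to the right and down, at radius r is drawn at 1 + k1 r^2 times it, then the intrinsics apply), "R" (3x3) and "t" (3): a world point X has camera coordinates R X + t. Camera axes: x right, y down, z forward; pixel columns grow to the right and rows downward; lengths in m; the calibration is good to about 2 mm. A picture is of the moment at which its call begins. camera_info takes no time and is no camera call.
- ctrl.close_job(): hands the job in, once; it reports no verdict.
The state is a dict: "time": time; "joint_positions": joint angles; "qd": joint speeds; "joint_torque": joint torques, N m; "position": TCP position; "tool_rot": TCP orientation; "ft_force": force on the tool from outside, world axes, zero at the start; "torque": the same for the moment, N m; "grip_width": opening from 0.0 (shut) to 1.0 (fully open).
Only numpy, scipy, OpenCV 4.12 (cv2) and the standard library are available. Lean on these libraries where they do the work, as an engineer would, in place of code of your own. Each camera call takes 0.05 s, during which the arm holds its last target.

### The job

Stow the yellow beacon for the sled trip: push it over so that it falls onto its back, display up, lying flat in its cradle, and then push the red keeper bar over and all the way down across it. Only push the beacon, never lift it, and leave the wrench, punch, antenna cap, jar and mug where they are.

Things in the scene. Friction and masses are not known exactly. Their poses are not given: they have to be found in the camera images.
- cradle: Fixed dark steel cradle, grey rails, black rubber pad; 250 (x) x 124 (y) mm. Origin: centre of its underside, on the rack top; x runs lengthwise from the end where the beacon stands. Pad top at z = 10 mm, 230 x 104 mm; side rails 30 mm high, inner faces at y = +-52; end lips 18 mm high. Grey rest post at x = 35, y = -59, 55 mm high; hinge ears at x = 14 and 56, y = 60, 69 mm high.
- beacon: Loose yellow box, 0.3-0.65 kg, 44 (x) x 64 (y) x 140 (z) mm, plus 12 mm steel stub on top. Origin: centre of its underside; z up to the stub, x from display face to back. Starts upright on the pad, about 75 mm from the cradle's centre, display (dark window, orange lamp) to the cradle's -x end. Pushed along its +x high on the display face, it balances at about 17 degrees, then falls on its back.
- beacon_center (a point): Centre of the beacon's yellow box, 70 mm above its underside; 80 mm above the rack top when it stands, 32 mm when it lies on its back on the pad.
- beacon_heel (a point): Middle of the beacon's bottom back edge, about which it tips; it stays about 10 mm above the rack top, on the pad.
- beacon_face (a point): Centre of the beacon's display face, 70 mm above its underside; 54 mm above the rack top when the beacon lies on its back, display up.
- keeper (a joint): Angle (rad) of the red keeper bar above level: 0 = fully down across the cradle (a stop, at the grey post, 3 mm over the lying beacon); 1.57 = upright; more = leaning outwards, away from the cradle; stop at 1.95. Starts near upright. Stiff hinge: it stays where it is left; about 1.5 N at its end moves it.
- keeper_hinge (a point): Hinge of the keeper bar, at x = 35, y = 60, z = 61 mm in the cradle's frame, on the bar's centre line; the hinge axis is parallel to the cradle's x.
- keeper_end (a point): Free end of the keeper bar (black tip), 126 mm from the hinge. The bar is straight, 28 mm wide (along the cradle's x) and 8 mm thick. Fully down it points along the cradle's -y.
- wrench: Bystander: chrome socket wrench lying flat, 190 mm long, 32 mm high. Origin under the middle of its handle.
- punch: Bystander: dull aluminium rivet punch lying flat, 135 mm long, 20 mm high. Origin under its middle.
- cap: Bystander: black plastic antenna cap standing, 32 mm across, 42 mm high. Origin: centre of its underside.
- jar: Bystander: glass jar with a steel lid, 64 mm across, 75 mm high. Origin: centre of its underside.
- mug: Bystander: blue mug, 80 mm across, 85 mm high. Origin: centre of its underside.
Things that resemble listed ones, but are neither listed nor needed, are in the scene too. Of the things shaped like the beacon, the yellow one is meant.

How it is judged:
By the outcome, as a careful person would: the job done as asked, in the order asked, and still so for the second after the job is handed in, with the robot touching nothing.
It also fails if it takes over 48 s, if anything falls off the work surface, if the arm or the gripper's body presses on something with over 40 N, if the wrist force passes 120 N, or if a joint passes its speed limit or range.

## Working session

There is one attempt and no reset: what is moved stays moved. The work goes in short steps, Python scripts to look and compute and a tool call to move; the robot and the scene stay as the last step left them, time stands still between calls to the robot, and variables do not carry over. Pictures are saved under pics/ and viewed, and the job is handed in when it is done.

Besides the shell and the picture viewer there is one more tool, called after "Call:" as name(argument=value, ...), one argument or row to a line, values as JSON. carry_out: Moves the arm, as the interface text tells. Its arguments: {"type":"object","properties":{"commands":{"type":"array"},"grip_force":{"type":"number"}},"required":["commands"]}

```bash
mkdir -p pics; ls
python3 - <<'E'
from bench import ctrl,get_image,camera_info
import cv2
for n in("scene","top"):
    im=get_image(n);cv2.imwrite(f"pics/{n}0.png",im[:,:,::-1]);i=camera_info(n);print(n,i)
print(ctrl.get_state())
E
```

```text
pics
scene {'intrinsics': array([[403.94537582,   0.        , 288.19647009],
       [  0.        , 403.94537582, 209.94199452],
       [  0.        ,   0.        ,   1.        ]]), 'k1': 0.03323751748385973, 'R': array([[ 0.37647356,  0.92621668, -0.01975646],
       [ 0.549514  , -0.24042485, -0.80014389],
       [-0.74585656,  0.29037657, -0.59948264]]), 't': array([-0.21735255, -0.23360291,  1.34428775])}
top {'intrinsics': array([[396.1207401 ,   0.        , 279.88115183],
       [  0.        , 396.1207401 , 210.0971111 ],
       [  0.        ,   0.        ,   1.        ]]), 'k1': 0.03370101707909186, 'R': array([[-2.70875001e-02, -9.99632892e-01,  5.90050164e-04],
       [-9.91174961e-01,  2.67816794e-02, -1.29826570e-01],
       [ 1.29763107e-01, -4.10152018e-03, -9.91536542e-01]]), 't': array([0.03249792, 0.5334532 , 0.89543748])}
{'time': 0.1, 'joint_positions': array([ 1.22912751,  0.32175865, -0.07006366,  1.45157894,  0.0225853 ,
        1.37083252, -0.05689451]), 'qd': array([ 0.00023038, -0.00150013, -0.00073974, -0.0032547 , -0.0006395 ,
        0.00093063,  0.00109523]), 'joint_torque': array([-1.78781152e-04, -4.92570949e+01, -4.05472387e-01, -3.13398707e+01,
       -6.40441803e-02,  3.94376472e-02,  6.77533421e-05]), 'position': array([ 0.22615055, -0.60878994,  0.19835141]), 'tool_rot': array([-3.09029850e+00, -5.55605990e-01,  6.34000967e-04]), 'ft_force': array([-2.96553670e-04,  3.55565386e-01,  8.77092467e-01]), 'torque': array([ 0.01033027,  0.05311154, -0.02058352]), 'grip_width': 0.9946852543109361}
```

View pics/scene0.png

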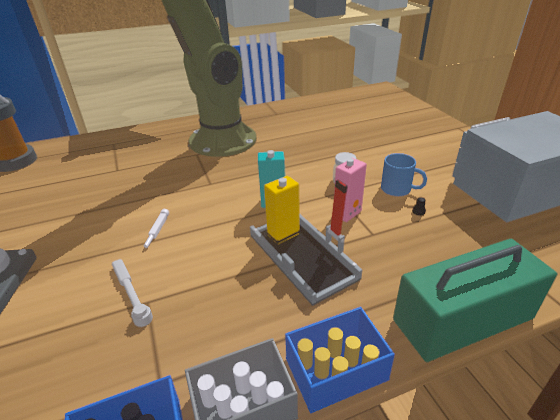

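View pics/top0.png

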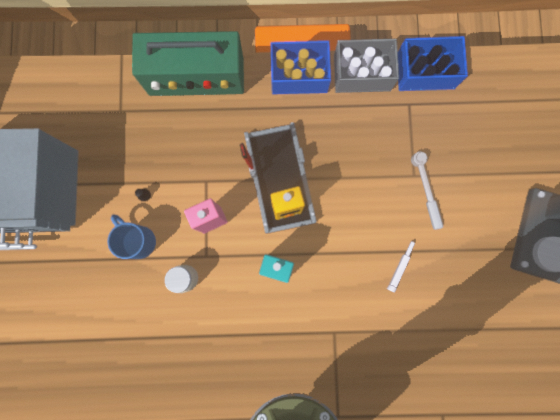

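Candidates shaped like the beacon: yellow at top (288,203), pink (205,215) and teal (276,268). The yellow one in the cradle fits the description. I'll confirm it in a crop.

```bash
cat > h.py <<'E'
import numpy as np,cv2
from bench import ctrl,get_image,camera_info
def ray(n,uv):
    i=camera_info(n);K=i["intrinsics"];p=np.array([(uv[0]-K[0,2])/K[0,0],(uv[1]-K[1,2])/K[1,1]])
    q=cv2.undistortPoints(np.array([[uv]],float),K,np.array([i["k1"],0,0,0.]))[0,0]
    R=i["R"];return -R.T@i["t"],R.T@np.array([q[0],q[1],1])
def onz(n,uv,z):
    o,d=ray(n,uv);return o+d*(z-o[2])/d[2]
def proj(n,X):
    i=camera_info(n);r,_=cv2.Rodrigues(i["R"])
    return cv2.projectPoints(np.atleast_2d(np.array(X,float)),r,i["t"],i["intrinsics"],np.array([i["k1"],0,0,0.]))[0][:,0]
def tri(a,b):
    o1,d1=ray("scene",a);o2,d2=ray("top",b)
    s=np.linalg.lstsq(np.c_[d1,-d2],o2-o1,rcond=None)[0]
    p,q=o1+s[0]*d1,o2+s[1]*d2;return (p+q)/2,np.linalg.norm(p-q)
E
python3 - <<'E'
import cv2,numpy as np
t=cv2.imread("pics/top0.png");s=cv2.imread("pics/scene0.png")
a=cv2.resize(t[115:245,180:330],None,fx=5,fy=4.6*1.0869,interpolation=cv2.INTER_CUBIC)
a=cv2.resize(t[120:240,220:340],None,fx=5,fy=5,interpolation=cv2.INTER_CUBIC);cv2.imwrite("pics/tc.png",a)
b=cv2.resize(s[145:305,230:390],(600,600),interpolation=cv2.INTER_CUBIC);cv2.imwrite("pics/sc.png",b)
E
```

```text
(no output)
```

View pics/tc.png

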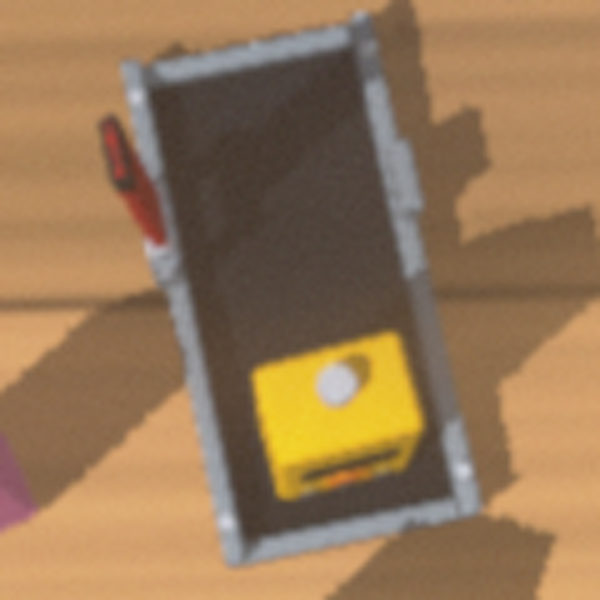

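View pics/sc.png

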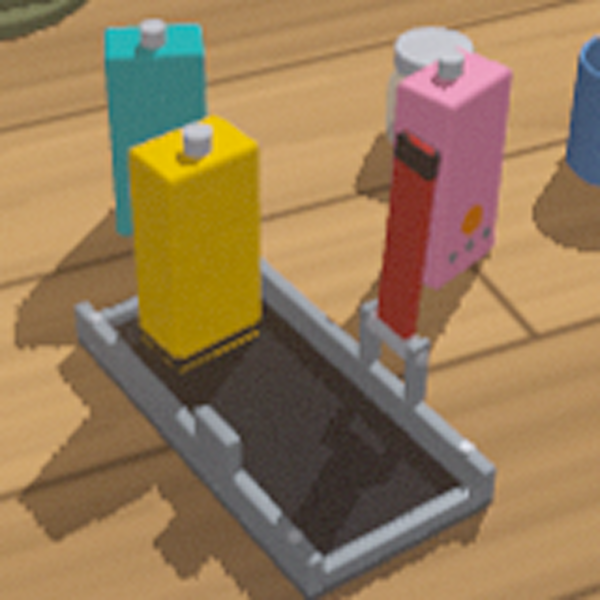

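Run:
```python
from h import *
np.set_printoptions(precision=4,suppress=True)
T=lambda x,y:(220+(x-2)/5,120+(y-2)/5)
S=lambda x,y:(230+(x-1.5)/3.75,145+(y-1.5)/3.75)
c=np.array([onz("top",T(*p),.030) for p in [(125,65),(370,15),(478,512),(235,563)]])
print(c, [np.linalg.norm(c[i]-c[i-1]) for i in range(4)], c.mean(0))
sc=[onz("scene",S(*p),.030) for p in [(493,475),(315,575),(78,308)]];print("scene corners",np.array(sc))
ax=(c[0]+c[1]-c[2]-c[3]);print("yaw x",np.degrees(np.arctan2(ax[1],ax[0])))
b=np.array([onz("top",T(*p),.150) for p in [(252,372),(398,333),(422,430),(278,469)]])
print(b,[np.linalg.norm(b[i]-b[i-1]) for i in range(4)],b.mean(0))
ax=(b[0]+b[1]-b[2]-b[3]);print("byaw",np.degrees(np.arctan2(ax[1],ax[0])))
ax=(b[0]+b[3]-b[2]-b[1]);print("byaw",np.degrees(np.arctan2(ax[1],ax[0]))-90)
print(tri(S(198,126),T(338,382)))
# beacon top corners tri: far-left in top(252,372) => +x,+y ; 
print(tri(S(260,145),T(252,372)),tri(S(172,180),T(398,333)),tri(S(130,150),T(422,430)))
print("keeper tip",tri(S(418,148),T(112,152)))
print("teal",onz("top",(276,267),.152),"pink",onz("top",(202,214),.152),"jar",onz("top",(178,280),.075))
```

```text
[[ 0.726   0.0982  0.03  ]
 [ 0.7479 -0.021   0.03  ]
 [ 0.5043 -0.0642  0.03  ]
 [ 0.4834  0.0506  0.03  ]] [np.float64(0.24726417875945556), np.float64(0.12124620454471259), np.float64(0.24739391584822829), np.float64(0.11663662902811002)] [0.6154 0.0159 0.03  ]
scene corners [[ 0.7327  0.0944  0.03  ]
 [ 0.758  -0.0216  0.03  ]
 [ 0.5102 -0.0656  0.03  ]]
yaw x 10.578106068544729
[[ 0.5531  0.038   0.15  ]
 [ 0.5679 -0.0228  0.15  ]
 [ 0.527  -0.0313  0.15  ]
 [ 0.5125  0.0283  0.15  ]] [np.float64(0.04179247160838629), np.float64(0.06259963286228544), np.float64(0.04170259060473694), np.float64(0.0614079856417664)] [0.5401 0.0031 0.15  ]
byaw 12.609950926289125
byaw 13.667626434340505
(array([0.5457, 0.0032, 0.1643]), np.float64(0.0003894914965731651))
(array([0.5535, 0.0377, 0.1473]), np.float64(0.0007238956534224851)) (array([ 0.5683, -0.0221,  0.1492]), np.float64(0.0016414521117267555)) (array([ 0.5276, -0.0314,  0.1467]), np.float64(0.0003164207399032698))
keeper tip (array([0.6384, 0.0908, 0.1822]), np.float64(0.0015397679333015544))
teal [0.4037 0.0295 0.152 ] pink [0.5151 0.1779 0.152 ] jar [0.3807 0.2452 0.075 ]
```

The crops show the yellow beacon upright with its display and lamp facing the robot (top crop ~(345,475)), so it's the one meant. The keeper stands slightly outward. Next I'll work out the approach.

```bash
cat >> h.py <<'E'
from scipy.spatial.transform import Rotation as Ro
def delta(P,yaw=None,tilt=None):
    s=ctrl.get_state();R=Ro.from_rotvec(s["tool_rot"])
    d=R.inv().apply(np.array(P)-s["position"])
    o=[d.round(4)]
    if yaw is not None:
        c,sn=np.cos(yaw),np.sin(yaw)
        G=Ro.from_matrix(np.array([[c,sn,0],[sn,-c,0],[0,0,-1]]))
        o.append((R.inv()*G).as_rotvec().round(4))
    return o
E
python3 - <<'E'
from h import *
y=np.radians(12.5)
print(delta([.486,-.0095,.21],y),delta([.486,-.0095,.122],y))
E
```

```text
[array([ 0.4523, -0.4713, -0.0108]), array([-0.0018,  0.0002,  0.1376])] [array([ 0.4523, -0.4711,  0.0772]), array([-0.0018,  0.0002,  0.1376])]
```

Call:
carry_out(
  commands=[
    {"tx": 0.02, "ty": -0.02, "tz": -0.02, "rz": 0.02, "jaw": 0},
    {"tx": 0.06, "ty": -0.06, "tz": -0.03, "rz": 0.04, "jaw": 0},
    {"tx": 0.1, "ty": -0.1, "tz": -0.03, "rz": 0.06, "jaw": 0},
    {"tx": 0.14, "ty": -0.145, "tz": -0.03, "rz": 0.08, "jaw": 0},
    {"tx": 0.18, "ty": -0.185, "tz": -0.03, "rz": 0.1, "jaw": 0},
    {"tx": 0.22, "ty": -0.23, "tz": -0.03, "rz": 0.12, "jaw": 0},
    {"tx": 0.26, "ty": -0.27, "tz": -0.03, "rz": 0.138, "jaw": 0},
    {"tx": 0.3, "ty": -0.31, "tz": -0.03, "rz": 0.138, "jaw": 0},
    {"tx": 0.34, "ty": -0.355, "tz": -0.03, "rz": 0.138, "jaw": 0},
    {"tx": 0.38, "ty": -0.395, "tz": -0.03, "rz": 0.138, "jaw": 0},
    {"tx": 0.42, "ty": -0.435, "tz": -0.03, "rz": 0.138, "jaw": 0},
    {"tx": 0.452, "ty": -0.471, "tz": -0.025, "rz": 0.138, "jaw": 0},
  ],
)

```text
invalid input
```

Call:
carry_out(
  commands=[
    {"tx": 0.02, "ty": -0.02, "tz": -0.02, "rx": 0, "ry": 0, "rz": 0.02, "jaw": 0},
    {"tx": 0.06, "ty": -0.06, "tz": -0.03, "rx": 0, "ry": 0, "rz": 0.04, "jaw": 0},
    {"tx": 0.1, "ty": -0.1, "tz": -0.03, "rx": 0, "ry": 0, "rz": 0.06, "jaw": 0},
    {"tx": 0.14, "ty": -0.145, "tz": -0.03, "rx": 0, "ry": 0, "rz": 0.08, "jaw": 0},
    {"tx": 0.18, "ty": -0.185, "tz": -0.03, "rx": 0, "ry": 0, "rz": 0.1, "jaw": 0},
    {"tx": 0.22, "ty": -0.23, "tz": -0.03, "rx": 0, "ry": 0, "rz": 0.12, "jaw": 0},
    {"tx": 0.26, "ty": -0.27, "tz": -0.03, "rx": 0, "ry": 0, "rz": 0.138, "jaw": 0},
    {"tx": 0.3, "ty": -0.31, "tz": -0.03, "rx": 0, "ry": 0, "rz": 0.138, "jaw": 0},
    {"tx": 0.34, "ty": -0.355, "tz": -0.03, "rx": 0, "ry": 0, "rz": 0.138, "jaw": 0},
    {"tx": 0.38, "ty": -0.395, "tz": -0.03, "rx": 0, "ry": 0, "rz": 0.138, "jaw": 0},
    {"tx": 0.42, "ty": -0.435, "tz": -0.03, "rx": 0, "ry": 0, "rz": 0.138, "jaw": 0},
    {"tx": 0.452, "ty": -0.471, "tz": -0.025, "rx": 0, "ry": 0, "rz": 0.138, "jaw": 0},
  ],
)

```text
time: 1.6
position: [0.4866, -0.0081, 0.2245]
tool_rot: [3.122, 0.343, 0.001]
ft_force: [0.1, -0.3, -0.6]
grip_width: 0.006
```

Call:
carry_out(
  commands=[
    {"tx": 0, "ty": 0, "tz": 0.03, "rx": 0, "ry": 0, "rz": 0, "jaw": 0},
    {"tx": 0, "ty": 0, "tz": 0.07, "rx": 0, "ry": 0, "rz": 0, "jaw": 0},
    {"tx": 0, "ty": 0, "tz": 0.102, "rx": 0, "ry": 0, "rz": 0, "jaw": 0},
    {"tx": 0, "ty": 0, "tz": 0.102, "rx": 0, "ry": 0, "rz": 0, "jaw": 0},
  ],
)

```text
time: 2.1
position: [0.4835, -0.0102, 0.12]
tool_rot: [-3.121, -0.342, 0.009]
ft_force: [-0.5, 0.4, -0.2]
grip_width: 0.005
```

Run:
```python
from h import *
s=ctrl.get_state();print(s["position"],s["ft_force"])
a=get_image("top");b=get_image("scene")
o=np.hstack([cv2.resize(a[115:245,200:330],(400,400)),cv2.resize(b[145:305,230:390],(400,400))])
cv2.imwrite("pics/p1.png",o[:,:,::-1])
```

```text
[ 0.4835492  -0.01023606  0.11997304] [-0.5029597   0.3674886  -0.23162404]
```

View pics/p1.png

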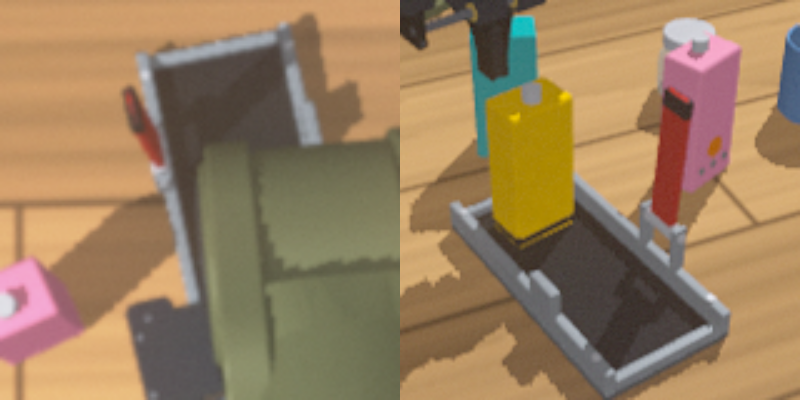

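The scene view shows the fingers just behind the beacon's upper face at (490,55), with the beacon still upright. Pushing now.

Call:
carry_out(
  commands=[
    {"tx": 0.01, "ty": 0, "tz": 0, "rx": 0, "ry": 0, "rz": 0, "jaw": 0},
    {"tx": 0.018, "ty": 0, "tz": 0, "rx": 0, "ry": 0, "rz": 0, "jaw": 0},
    {"tx": 0.024, "ty": 0, "tz": 0, "rx": 0, "ry": 0, "rz": 0, "jaw": 0},
    {"tx": 0.029, "ty": 0, "tz": 0, "rx": 0, "ry": 0, "rz": 0, "jaw": 0},
    {"tx": 0.034, "ty": 0, "tz": 0, "rx": 0, "ry": 0, "rz": 0, "jaw": 0},
    {"tx": 0.039, "ty": 0, "tz": 0, "rx": 0, "ry": 0, "rz": 0, "jaw": 0},
    {"tx": 0.044, "ty": 0, "tz": 0, "rx": 0, "ry": 0, "rz": 0, "jaw": 0},
    {"tx": 0.048, "ty": 0, "tz": 0, "rx": 0, "ry": 0, "rz": 0, "jaw": 0},
  ],
)

```text
time: 3.2
position: [0.5332, 0.0001, 0.1223]
tool_rot: [-3.123, -0.342, -0.0]
ft_force: [-0.3, 0.9, 0.7]
grip_width: 0.009
```

Run:
```python
from h import *
b=get_image("scene")
cv2.imwrite("pics/p2.png",cv2.resize(b[145:305,230:390],(500,500))[:,:,::-1])
```

```text
(no output)
```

View pics/p2.png

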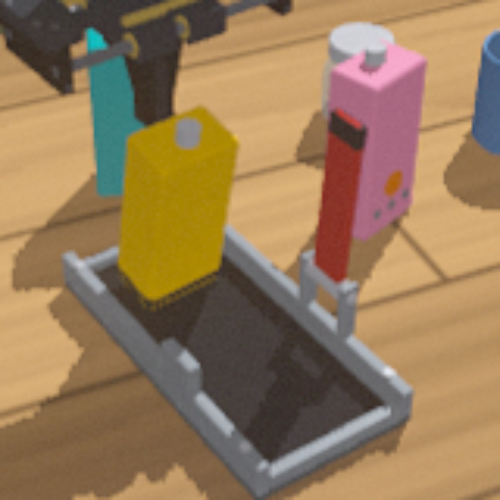

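It is tipping about its heel (bottom edge still at (155,300)) without sliding. I'll continue past balance.

Call:
carry_out(
  commands=[
    {"tx": 0.004, "ty": 0, "tz": 0, "rx": 0, "ry": 0, "rz": 0, "jaw": 0},
    {"tx": 0.009, "ty": 0, "tz": 0, "rx": 0, "ry": 0, "rz": 0, "jaw": 0},
    {"tx": 0.014, "ty": 0, "tz": 0, "rx": 0, "ry": 0, "rz": 0, "jaw": 0},
    {"tx": 0.018, "ty": 0, "tz": 0, "rx": 0, "ry": 0, "rz": 0, "jaw": 0},
    {"tx": 0.022, "ty": 0, "tz": 0, "rx": 0, "ry": 0, "rz": 0, "jaw": 0},
    {"tx": 0.026, "ty": 0, "tz": 0, "rx": 0, "ry": 0, "rz": 0, "jaw": 0},
    {"tx": 0.03, "ty": 0, "tz": 0, "rx": 0, "ry": 0, "rz": 0, "jaw": 0},
    {"tx": 0.03, "ty": 0, "tz": 0, "rx": 0, "ry": 0, "rz": 0, "jaw": 0},
    {"tx": 0.03, "ty": 0, "tz": 0, "rx": 0, "ry": 0, "rz": 0, "jaw": 0},
    {"tx": 0.03, "ty": 0, "tz": 0, "rx": 0, "ry": 0, "rz": 0, "jaw": 0},
  ],
)

```text
time: 4.5
position: [0.5621, 0.0064, 0.1223]
tool_rot: [3.123, 0.341, -0.0]
ft_force: [-0.2, 0.2, 0.5]
grip_width: 0.004
```

Run:
```python
from h import *
b=get_image("scene")
cv2.imwrite("pics/p3.png",cv2.resize(b[145:305,230:390],(600,600))[:,:,::-1])
```

```text
(no output)
```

View pics/p3.png

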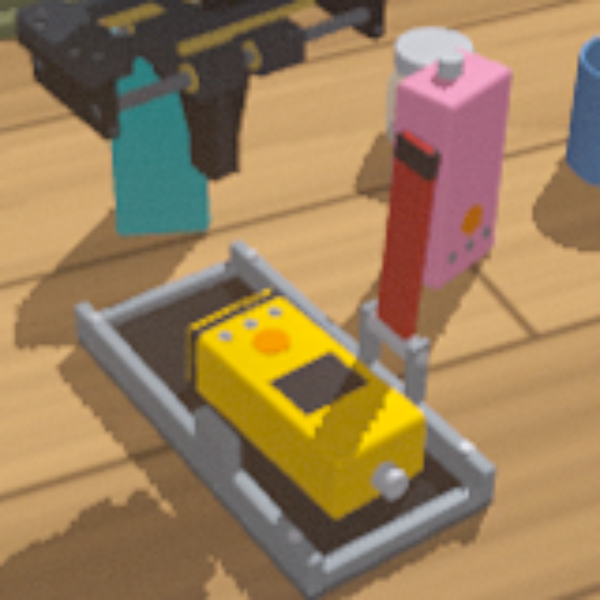

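The beacon lies on its back, display up (crop (320,380)), well inside the rails. Next, the keeper.

```bash
cat >> h.py <<'E'
C=np.array([.617,.016]);Y=np.radians(10.5);U=np.array([np.cos(Y),np.sin(Y)]);V=np.array([-U[1],U[0]])
def W(u,v,z): return [*(C+u*U+v*V),z]
E
python3 - <<'E'
from h import *
b=ctrl.get_state()
print(b["position"],delta(W(.035,.112,.235),Y),delta(W(.035,.112,.16),Y))
a=get_image("top")
cv2.imwrite("pics/p4.png",cv2.resize(a[115:245,180:310],(500,500))[:,:,::-1])
H=(60,61)
for p in [1.65,1.5,1.35,1.2,1.05,.9,.75,.6,.45,.3,.15,0]:
    v=60-100*np.cos(p)+4*np.sin(p)+15; z=61+100*np.sin(p)+4*np.cos(p); print(p,round(v,1),round(z,1), "rel", round(112-v,1),round(160-z,1))
E
```

```text
[0.56208477 0.00639237 0.12234024] [array([ 0.0945, -0.1082, -0.1127]), array([0.0002, 0.0001, 0.0345])] [array([ 0.0945, -0.1082, -0.0377]), array([0.0002, 0.0001, 0.0345])]
1.65 86.9 160.4 rel 25.1 -0.4
1.5 71.9 161.0 rel 40.1 -1.0
1.35 57.0 159.4 rel 55.0 0.6
1.2 42.5 155.7 rel 69.5 4.3
1.05 28.7 149.7 rel 83.3 10.3
0.9 16.0 141.8 rel 96.0 18.2
0.75 4.6 132.1 rel 107.4 27.9
0.6 -5.3 120.8 rel 117.3 39.2
0.45 -13.3 108.1 rel 125.3 51.9
0.3 -19.4 94.4 rel 131.4 65.6
0.15 -23.3 79.9 rel 135.3 80.1
0 -25.0 65.0 rel 137.0 95.0
```

View pics/p4.png

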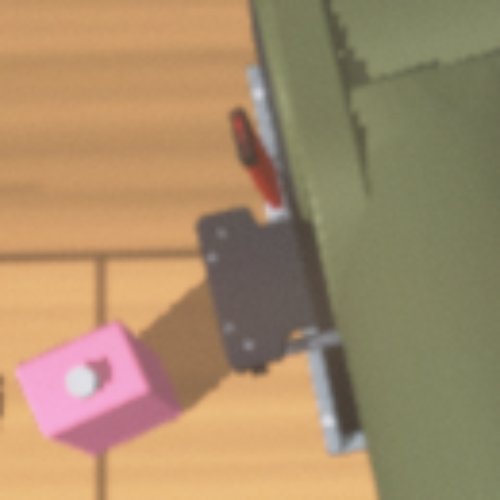

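The top view is mostly hidden by the arm. The keeper at (255,160) and the pink box are untouched. I'll lift, then cross to the keeper's outer side.

Call:
carry_out(
  commands=[
    {"tx": 0, "ty": 0, "tz": -0.03, "rx": 0, "ry": 0, "rz": 0, "jaw": 0},
    {"tx": 0, "ty": 0, "tz": -0.07, "rx": 0, "ry": 0, "rz": 0, "jaw": 0},
    {"tx": 0, "ty": 0, "tz": -0.115, "rx": 0, "ry": 0, "rz": 0.01, "jaw": 0},
    {"tx": 0.01, "ty": -0.02, "tz": -0.125, "rx": 0, "ry": 0, "rz": 0.034, "jaw": 0},
    {"tx": 0.04, "ty": -0.05, "tz": -0.125, "rx": 0, "ry": 0, "rz": 0.034, "jaw": 0},
    {"tx": 0.07, "ty": -0.085, "tz": -0.12, "rx": 0, "ry": 0, "rz": 0.034, "jaw": 0},
    {"tx": 0.0945, "ty": -0.11, "tz": -0.115, "rx": 0, "ry": 0, "rz": 0.034, "jaw": 0},
    {"tx": 0.0945, "ty": -0.11, "tz": -0.09, "rx": 0, "ry": 0, "rz": 0.034, "jaw": 0},
    {"tx": 0.0945, "ty": -0.11, "tz": -0.06, "rx": 0, "ry": 0, "rz": 0.034, "jaw": 0},
    {"tx": 0.0945, "ty": -0.11, "tz": -0.038, "rx": 0, "ry": 0, "rz": 0.034, "jaw": 0},
    {"tx": 0.0945, "ty": -0.11, "tz": -0.038, "rx": 0, "ry": 0, "rz": 0.034, "jaw": 0},
  ],
)

```text
time: 5.98
position: [0.6294, 0.1337, 0.1583]
tool_rot: [3.128, 0.288, -0.006]
ft_force: [0.9, 1.2, 1.2]
grip_width: 0.005
```

Run:
```python
from h import *
b=get_image("scene")
cv2.imwrite("pics/p5.png",cv2.resize(b[125:305,230:410],(600,600))[:,:,::-1])
s=ctrl.get_state();q=s["position"][:2]-C;print(q@U,q@V,s["position"])
```

```text
0.034639338106044915 0.11366024751358042 [0.63034636 0.13406951 0.15998389]
```

View pics/p5.png

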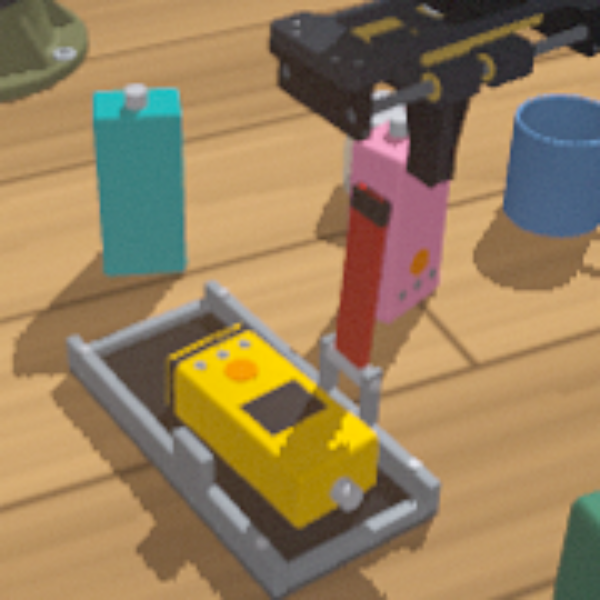

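Run:
```python
from h import *
f=lambda X:(proj("scene",X)-[230,125])*600/180
print(f([ctrl.get_state()["position"],W(.035,.06,.061),W(.035,.07,.186),W(.035,.075,.16)]))
```

```text
[[426.53292164 204.84720183]
 [348.55112433 362.01373622]
 [372.78746976 191.22207863]
 [376.77474202 225.43916437]]
```

Run:
```python
from h import *
print((proj("scene",[.5621,.0064,.1223])-[230,145])*3.75)
b=get_image("scene")
cv2.imwrite("pics/p6.png",cv2.resize(b[140:205,325:390],(650,600),interpolation=cv2.INTER_CUBIC)[:,:,::-1])
print((proj("scene",[ctrl.get_state()["position"]])-[325,140])*[10,600/65])
```

```text
[[214.28776677 200.73184886]]
[[333.19191973 425.81519307]]
```

View pics/p6.png

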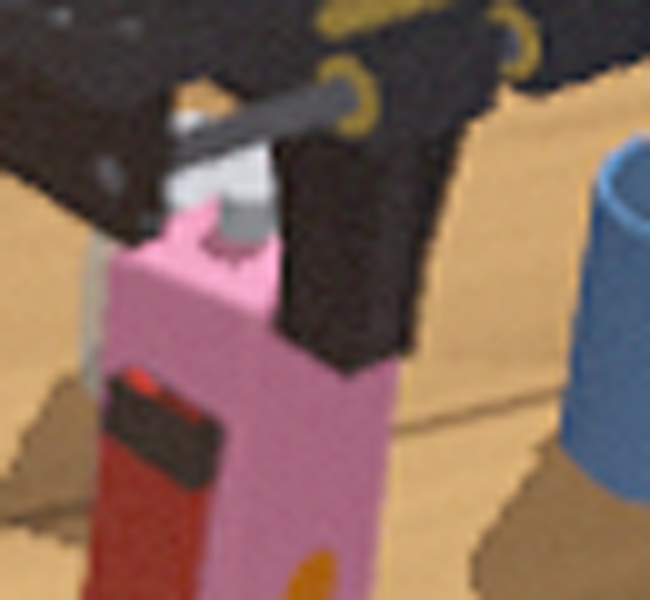

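Run:
```python
from h import *
g=lambda X:((proj("scene",X)-[325,140])*[10,600/65]).round()
for z in (.16,.17,.18,.19,.2): print(z,"tip",g([W(.035,.1137,z),W(.0445,.0987,z),W(.0445,.1287,z)]).tolist())
for z in (.21,.23,.25,.27): print(z,"body",g([W(.072,.019,z),W(.072,.208,z),W(-.002,.019,z)]).tolist())
```

```text
0.16 tip [[331.0, 429.0], [304.0, 471.0], [419.0, 428.0]]
0.17 tip [[335.0, 391.0], [308.0, 433.0], [424.0, 389.0]]
0.18 tip [[339.0, 352.0], [312.0, 393.0], [429.0, 350.0]]
0.19 tip [[344.0, 312.0], [317.0, 353.0], [434.0, 311.0]]
0.2 tip [[348.0, 272.0], [321.0, 313.0], [439.0, 270.0]]
0.21 body [[82.0, 454.0], [844.0, 176.0], [-156.0, 289.0]]
0.23 body [[88.0, 367.0], [860.0, 92.0], [-155.0, 205.0]]
0.25 body [[93.0, 276.0], [878.0, 7.0], [-153.0, 118.0]]
0.27 body [[99.0, 183.0], [895.0, -82.0], [-152.0, 28.0]]
```

Run:
```python
from h import *
b=get_image("scene")
cv2.imwrite("pics/p7.png",cv2.resize(b[85:205,285:405],(700,600),interpolation=cv2.INTER_CUBIC)[:,:,::-1])
```

```text
(no output)
```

View pics/p7.png

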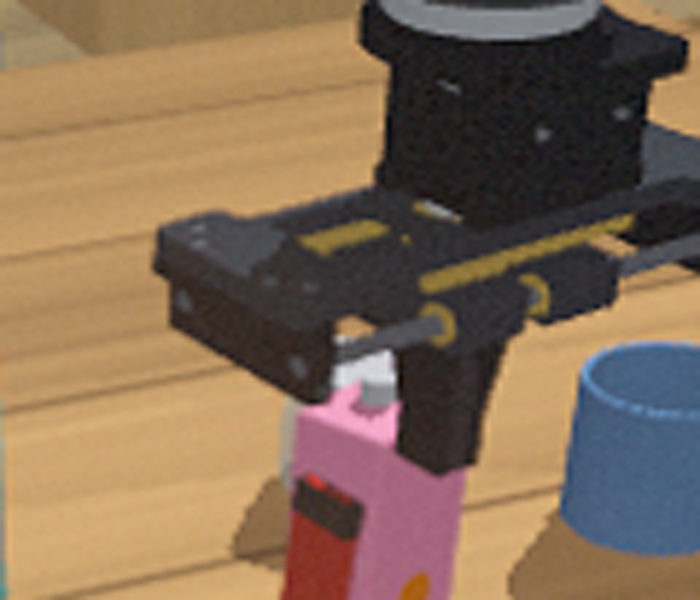

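The closed fingertip appears at crop (345,343). That is about 22 mm above the reported TCP height, so I'll treat the tip as at reported z + 22 mm, go lower accordingly, and check as I go.

Call:
carry_out(
  commands=[
    {"tx": 0, "ty": 0, "tz": 0.015, "rx": 0, "ry": 0, "rz": 0, "jaw": 0},
    {"tx": 0, "ty": 0.01, "tz": 0.026, "rx": 0, "ry": 0, "rz": 0, "jaw": 0},
    {"tx": 0, "ty": 0.02, "tz": 0.026, "rx": 0, "ry": 0, "rz": 0, "jaw": 0},
    {"tx": 0, "ty": 0.03, "tz": 0.026, "rx": 0, "ry": 0, "rz": 0, "jaw": 0},
    {"tx": 0, "ty": 0.04, "tz": 0.026, "rx": 0, "ry": 0, "rz": 0, "jaw": 0},
    {"tx": 0, "ty": 0.05, "tz": 0.026, "rx": 0, "ry": 0, "rz": 0, "jaw": 0},
    {"tx": 0, "ty": 0.06, "tz": 0.027, "rx": 0, "ry": 0, "rz": 0, "jaw": 0},
    {"tx": 0, "ty": 0.07, "tz": 0.029, "rx": 0, "ry": 0, "rz": 0, "jaw": 0},
    {"tx": 0, "ty": 0.08, "tz": 0.032, "rx": 0, "ry": 0, "rz": 0, "jaw": 0},
  ],
)

```text
time: 7.25
position: [0.6456, 0.055, 0.1282]
tool_rot: [3.128, 0.288, 0.001]
ft_force: [0.4, 1.4, -0.4]
grip_width: 0.008
```

Run:
```python
from h import *
b=get_image("scene")
cv2.imwrite("pics/p8.png",cv2.resize(b[125:305,230:410],(600,600))[:,:,::-1])
s=ctrl.get_state();q=s["position"][:2]-C;print(q@U,q@V,s["position"])
```

```text
0.03490027289617228 0.030957254981365256 [0.64567435 0.05279894 0.12755026]
```

View pics/p8.png

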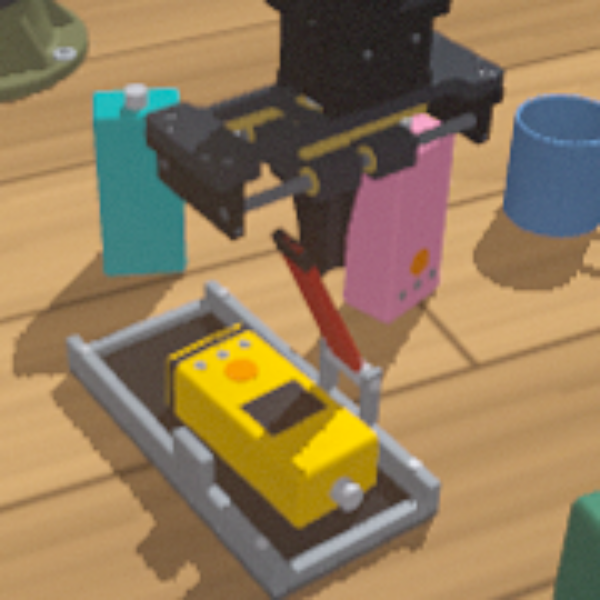

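The bar is following the fingers, leaning in at about 1 rad (tip at (285,240)). Continuing along the arc.

Call:
carry_out(
  commands=[
    {"tx": 0, "ty": 0.007, "tz": 0.004, "rx": 0, "ry": 0, "rz": 0, "jaw": 0},
    {"tx": 0, "ty": 0.015, "tz": 0.01, "rx": 0, "ry": 0, "rz": 0, "jaw": 0},
    {"tx": 0, "ty": 0.023, "tz": 0.018, "rx": 0, "ry": 0, "rz": 0, "jaw": 0},
    {"tx": 0, "ty": 0.03, "tz": 0.025, "rx": 0, "ry": 0, "rz": 0, "jaw": 0},
    {"tx": 0, "ty": 0.037, "tz": 0.033, "rx": 0, "ry": 0, "rz": 0, "jaw": 0},
    {"tx": 0, "ty": 0.043, "tz": 0.042, "rx": 0, "ry": 0, "rz": 0, "jaw": 0},
    {"tx": 0, "ty": 0.048, "tz": 0.05, "rx": 0, "ry": 0, "rz": 0, "jaw": 0},
    {"tx": 0, "ty": 0.052, "tz": 0.058, "rx": 0, "ry": 0, "rz": 0, "jaw": 0},
    {"tx": 0, "ty": 0.055, "tz": 0.066, "rx": 0, "ry": 0, "rz": 0, "jaw": 0},
    {"tx": 0, "ty": 0.056, "tz": 0.072, "rx": 0, "ry": 0, "rz": 0, "jaw": 0},
  ],
)

```text
time: 8.55
position: [0.6555, 0.0001, 0.0557]
tool_rot: [3.128, 0.288, -0.0]
ft_force: [0.1, 0.1, 0.5]
grip_width: 0.005
```

Run:
```python
from h import *
b=get_image("scene")
cv2.imwrite("pics/p9.png",cv2.resize(b[125:305,230:410],(600,600))[:,:,::-1])
s=ctrl.get_state();q=s["position"][:2]-C;print(q@U,q@V,s["position"],s["ft_force"])
```

```text
0.03444311058297359 -0.022626440635425127 [6.54989699e-01 2.91995612e-05 5.49243567e-02] [ 0.14100994  0.05741939 -0.58149563]
```

View pics/p9.png

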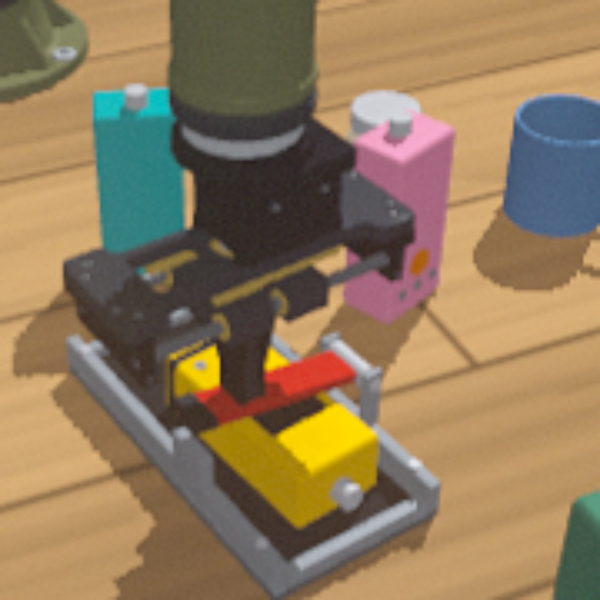

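Nearly level now, with the bar's free end just above the post (195,410). Pressing down in small steps.

Call:
carry_out(
  commands=[
    {"tx": 0, "ty": 0.002, "tz": 0.003, "rx": 0, "ry": 0, "rz": 0, "jaw": 0},
    {"tx": 0, "ty": 0.004, "tz": 0.006, "rx": 0, "ry": 0, "rz": 0, "jaw": 0},
    {"tx": 0, "ty": 0.005, "tz": 0.009, "rx": 0, "ry": 0, "rz": 0, "jaw": 0},
    {"tx": 0, "ty": 0.005, "tz": 0.011, "rx": 0, "ry": 0, "rz": 0, "jaw": 0},
    {"tx": 0, "ty": 0.005, "tz": 0.011, "rx": 0, "ry": 0, "rz": 0, "jaw": 0},
  ],
)

```text
time: 9.22
position: [0.6563, -0.0045, 0.0451]
tool_rot: [3.128, 0.288, -0.001]
ft_force: [-0.3, 0.7, 0.8]
grip_width: 0.006
```

Call:
carry_out(
  commands=[
    {"tx": 0, "ty": 0, "tz": 0.001, "rx": 0, "ry": 0, "rz": 0, "jaw": 0},
    {"tx": 0, "ty": 0, "tz": 0.002, "rx": 0, "ry": 0, "rz": 0, "jaw": 0},
    {"tx": 0, "ty": 0, "tz": 0.002, "rx": 0, "ry": 0, "rz": 0, "jaw": 0},
  ],
)

```text
time: 9.6
position: [0.6564, -0.0043, 0.0432]
tool_rot: [3.128, 0.288, -0.0]
ft_force: [0.8, -0.4, -0.4]
grip_width: 0.006
```

Call:
carry_out(
  commands=[
    {"tx": 0, "ty": 0, "tz": 0.001, "rx": 0, "ry": 0, "rz": 0, "jaw": 0},
    {"tx": 0, "ty": 0, "tz": 0.002, "rx": 0, "ry": 0, "rz": 0, "jaw": 0},
    {"tx": 0, "ty": 0, "tz": 0.002, "rx": 0, "ry": 0, "rz": 0, "jaw": 0},
  ],
)

```text
time: 9.98
position: [0.6565, -0.0043, 0.0422]
tool_rot: [3.128, 0.288, 0.0]
ft_force: [-2.1, 0.1, 4.9]
grip_width: 0.006
```

Run:
```python
from h import *
b=get_image("scene")
cv2.imwrite("pics/p10.png",cv2.resize(b[205:285,240:360],(780,520),interpolation=cv2.INTER_CUBIC)[:,:,::-1])
s=ctrl.get_state();print(s["position"],s["ft_force"])
print((proj("scene",[W(.035,.06,.061),W(.035,-.066,.061),W(.021,-.066,.065),W(.049,-.066,.065)])-[240,205])*6.5)
```

```text
[ 0.65652705 -0.00429054  0.0422299 ] [-1.42800705 -1.03541375  4.87032296]
[[614.67469244 185.92678563]
 [286.47182408 335.25184742]
 [261.91565448 299.53642808]
 [310.93634996 352.3428671 ]]
```

View pics/p10.png

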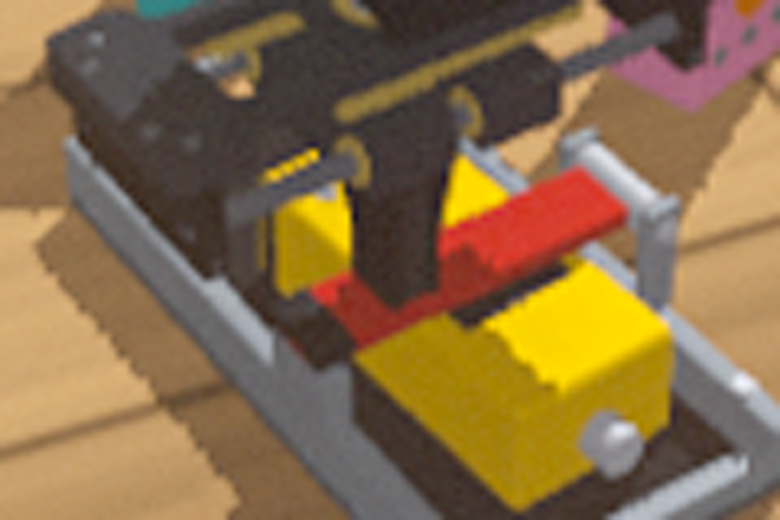

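Contact: the position stalled at 0.042 (65 mm tip height, matching "level") with 5 N rising. A slightly firmer press will confirm the stop.

Call:
carry_out(
  commands=[
    {"tx": 0, "ty": 0, "tz": 0.001, "rx": 0, "ry": 0, "rz": 0, "jaw": 0},
    {"tx": 0, "ty": 0, "tz": 0.002, "rx": 0, "ry": 0, "rz": 0, "jaw": 0},
    {"tx": 0, "ty": 0, "tz": 0.002, "rx": 0, "ry": 0, "rz": 0, "jaw": 0},
  ],
)

```text
time: 10.4
position: [0.6566, -0.0043, 0.042]
tool_rot: [3.127, 0.288, 0.001]
ft_force: [-6.1, -0.6, 13.6]
grip_width: 0.007
```

That is a hard stop (13.6 N with no movement). I'll retract up, then back toward the start side.

Call:
carry_out(
  commands=[
    {"tx": 0, "ty": 0, "tz": -0.005, "rx": 0, "ry": 0, "rz": 0, "jaw": 0},
    {"tx": 0, "ty": 0, "tz": -0.03, "rx": 0, "ry": 0, "rz": 0, "jaw": 0},
    {"tx": 0, "ty": 0, "tz": -0.07, "rx": 0, "ry": 0, "rz": 0, "jaw": 0},
    {"tx": 0, "ty": 0, "tz": -0.12, "rx": 0, "ry": 0, "rz": 0, "jaw": 0},
    {"tx": 0, "ty": 0, "tz": -0.17, "rx": 0, "ry": 0, "rz": 0, "jaw": 0},
    {"tx": 0, "ty": 0.04, "tz": -0.2, "rx": 0, "ry": 0, "rz": 0, "jaw": 0},
    {"tx": -0.01, "ty": 0.09, "tz": -0.2, "rx": 0, "ry": 0, "rz": 0, "jaw": 0},
    {"tx": -0.03, "ty": 0.14, "tz": -0.2, "rx": 0, "ry": 0, "rz": 0, "jaw": 0},
    {"tx": -0.05, "ty": 0.19, "tz": -0.2, "rx": 0, "ry": 0, "rz": 0, "jaw": 0},
    {"tx": -0.07, "ty": 0.24, "tz": -0.2, "rx": 0, "ry": 0, "rz": 0, "jaw": 0},
    {"tx": -0.09, "ty": 0.29, "tz": -0.2, "rx": 0, "ry": 0, "rz": 0, "jaw": 0},
    {"tx": -0.11, "ty": 0.33, "tz": -0.2, "rx": 0, "ry": 0, "rz": 0, "jaw": 0},
  ],
)

```text
time: 11.9
position: [0.6077, -0.3515, 0.2387]
tool_rot: [3.128, 0.286, -0.001]
ft_force: [-0.4, -0.1, -0.4]
grip_width: 0.002
```

Run:
```python
from h import *
a=get_image("top");b=get_image("scene")
cv2.imwrite("pics/t11.png",a[:,:,::-1])
o=np.hstack([cv2.resize(a[120:240,220:340],(400,400)),cv2.resize(b[185:305,245:365],(400,400))])
cv2.imwrite("pics/p11.png",o[:,:,::-1])
s=ctrl.get_state();print(s["position"],s["ft_force"],s["time"])
k=400/120
print((proj("top",[W(.035,.06,.065),W(.021,-.066,.065),W(.049,-.066,.065)])-[220,120])*k)
print((proj("scene",[W(.035,.06,.065),W(.021,-.066,.065),W(.049,-.066,.065)])-[245,185])*k+[400,0])
```

```text
[ 0.60494687 -0.35747813  0.23794332] [ 0.12548512 -1.46491988 -0.7365909 ] 12.0
[[103.94534761 144.69125276]
 [286.1901555  126.92594094]
 [277.4696345   88.50364737]]
[[698.85962587 157.16963727]
 [517.64905358 220.27509132]
 [542.78787178 247.35531646]]
```

View pics/p11.png

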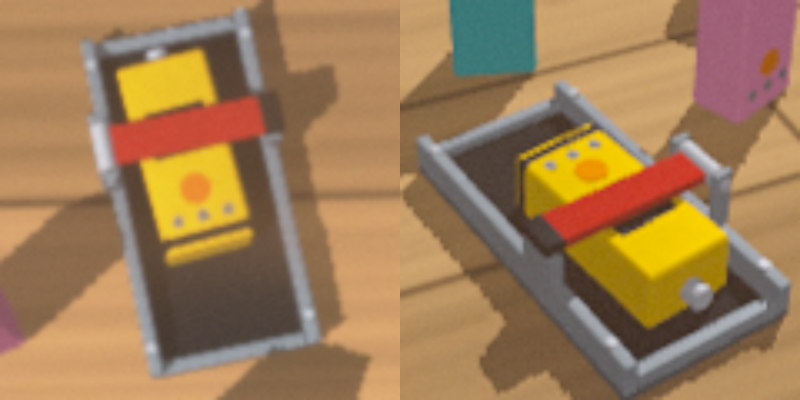

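View pics/t11.png

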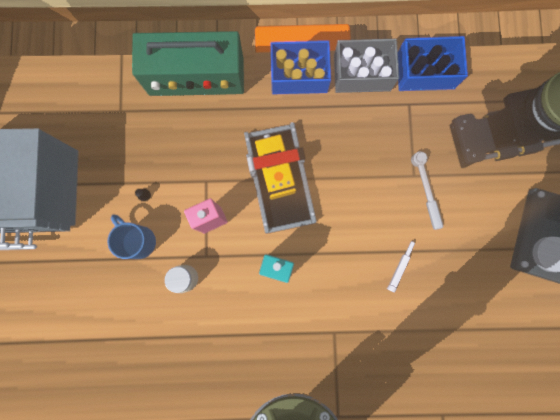

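Run:
```python
from h import *
k=120/400
for n,p,z in [("ftl",(117,70),.054),("ftr",(208,50),.054),("fbl",(163,242),.054),("fbr",(247,222),.054),("stubend",(154,47),.032)]:
    P=onz("top",(220+p[0]*k,120+p[1]*k),z)[:2]-C;print(n,(P@U).round(4),(P@V).round(4))
P=[]
for p in [(545,157),(718,236),(650,277),(0,0)][:3]:
    q=onz("scene",(245+(p[0]-400)*k,185+p[1]*k),.054)[:2]-C;print((q@U).round(4),(q@V).round(4))
```

```text
ftl 0.0888 0.0404
ftr 0.0896 -0.0254
fbl -0.0384 0.034
fbr -0.0367 -0.026
stubend 0.107 0.0107
-0.0306 -0.0137
0.0895 0.0328
0.0946 -0.0215
```

```bash
python3 -c "
from bench import ctrl
print(ctrl.close_job())"
```

```text
the job is handed in; nothing more can be done
None
```

The yellow beacon is stowed and the job is handed in, at about 12 s of the 48 s allowed. I tipped it with closed fingers high on the display face, and it fell onto its back, display up. I then pushed the keeper bar over and down until it met its stop.

**Beacon:** in both views it lies flat between the rails. The stub ends about 10 mm short of the far lip.

**Keeper bar:** the last press read 13.6 N with no further movement, at the height expected for level. In the pictures the bar lies across the beacon with its tip on the grey post.

**Other things:** the wrench, punch, antenna cap, jar and mug appear in the same places in the top picture. The arm was clear of everything at hand-in.

**One disagreement:** the closed fingertip appeared about 22 mm higher in the scene camera than the reported TCP height. I allowed for that when pushing the keeper, and the stop contact matched the corrected height to within about 1 mm.

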